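Hang the lift-off door of the roll cabinet and lock it with its taper pin

ROBOT

A 7-joint arm with a two-finger parallel gripper is mounted at the origin on a cart in front of the work surface, level with it; the furniture and walls round the work are solid. World frame = base frame: x ahead of the robot, y to its left, z up, the work surface at z = 0. Lengths are in mm, angles in rad, forces in N, time in s.
With the tool pointing down it reaches from about 400 to 875 mm from the base axis. Payload 4.4 kg.
Tool frame: the origin (TCP) lies midway between the tips of the shut fingers; the grasp point (between the pads) lies ctrl.grip_depth behind it (ctrl.grip_depth is the distance from the TCP to the grasp point, in mm); z points along the fingers, y is the line along which they close (so a half turn about z gives the same grasp; the last joint's range is limited). The gripper opens to 85 mm and grips with 20 to 120 N. Pads are 22 mm wide; open, the fingers measure 114 mm over their backs; the gripper's body (76 mm by 85 mm) begins 54 mm behind the grasp point. The pads swing forward as they close: fully open they stand 13 mm farther back than shut.
Start: joints at [1.046, 0.628, 0.038, 1.517, -0.027, 0.996, -0.02], TCP at [287.895, -582.781, 231.313] pointing down, gripper open.
Joint ranges: [-3.06, 3.06], [-0.37, 2.12], [-1.25, 1.32], [0.18, 2.47], [-1.1, 4.24], [0.23, 1.98], [-2.94, 2.94]. Speed limits (rad/s): [2.57, 2.57, 3.14, 3.14, 3.14, 3.14, 3.14].

INTERFACE

Orientations are given as [roll, pitch, yaw] about the fixed x, y, z axes, in that order (R = Rz(yaw) Ry(pitch) Rx(roll)).
In Python, from cell import ctrl gives the robot as it stands.
- The arm moves only by the tool carry_out, never from a script. Its argument "deltas" is one flat list of numbers, 7 for each row, row after row: the turn, a rotation vector about the tool's x, y, z in degrees, then the shift along the tool's x, y, z in m, then the closure, from -1 (fully open) to 1 (shut). In form: [wx, wy, wz, dx, dy, dz, claw, wx, wy, wz, dx, dy, dz, claw, ...]. A call has 1 to 12 rows; each row shifts and turns the commanded pose from where the row before left it, along the tool's axes as they then stand; what a row does not reach is not made up. A row lasts 1/8 s, in which the tool goes at most 62.5 mm and 10.7 degrees, less where a joint would pass 70% of its speed; a pose out of reach is approached as far as the arm can. A call with a gripper value outside its range is refused whole. The fingers move at their own pace and stop on an object; the grip force is fixed at half the most. Time passes only in rows, so rows that do not move let the fingers close. It gives the time, the measured TCP pose, the force, the opening and the grip force at its end, in the units of the state.
- ctrl.read_state(): the state, without advancing time (a new reading comes with each control period).
- ctrl.get_image(name): name is "side" or "top"; returns the picture (480x640x3 uint8, red, green, blue); there is no depth.
- ctrl.calibration(name): a dict with "mtx" (3x3 intrinsics, pixels), "R" (3x3) and "t" (3): a world point X has camera coordinates R X + t. Camera axes: x right, y down, z forward; pixel columns grow to the right and rows downward; lengths in mm; the calibration is good to about 2 mm. A picture is of the moment at which its call begins. calibration takes no time and is no camera call.
- ctrl.finish_job(): hands the job in; it is judged then, once.
The state is a dict: "clock": time; "qpos": joint angles; "qd": joint speeds; "tau": joint torques, N m; "eef_pos": TCP position; "tool_rot": TCP orientation; "force": force on the tool from outside, world axes, zero at the start; "torque": the same for the moment, N m; "width": finger opening in mm; "gripper_force": force on a finger pad.
Only numpy, scipy, OpenCV 4.12 (cv2) and the standard library are available. Lean on these libraries where they do the work, as an engineer would, in place of code of your own. Each camera call takes 0.05 s, during which the arm holds its last target. There are 200 camera calls.

TASK

Put the door back on the small grey cabinet: take it from its stand by the tab on its top edge, lower both hinge knuckles together fully down onto the cabinet's two upright hinge pins, without dropping or ramming it, and swing it shut. Then lock it: push the tapered steel pin down through the eye on the door and the eye on the cabinet just below it, until the pin's collar rests on the door's eye, and let go. Leave the stapler, calculator, tape roll and mint tin where they are.

Things in the scene. Friction and masses are not known exactly. Their poses are not given: they have to be found in the camera images.
- cabinet: Fixed grey sheet-steel cabinet, 90 deep (x) x 176 wide (y) x 140 mm high, open front facing its -x (the robot); origin: centre of its underside, on the desk. 14 mm ahead of the front it carries two upright hinge pins, one above the other, at its -y (right) side and an eye at its +y side. Two rubber bumpers on the front stop the door about 1 degree past the line of the eyes.
- low_pin_seat (a point): Seat centre of the lower hinge pin, at (-59, -79, 36) mm in the cabinet's frame. The upright pin is 10 mm thick and rises 18 mm above this point; its top 8 mm taper to 4 mm. A knuckle is home when its lower end rests on the seat, a collar 20 mm across and 10 mm thick.
- high_pin_seat (a point): The same for the upper hinge pin, 72 mm straight above the lower seat: (-59, -79, 108) mm in the cabinet's frame. The lower knuckle cannot pass this pin from above: bring the door in sideways from the front, raised 20 to 42 mm, so that its lower knuckle passes between the lower pin and this seat.
- cabinet_eye (a point): Top centre of the cabinet's eye, a fixed steel lug 12 mm thick with an upright through hole of 14.4 mm, at (-59, 86, 122) mm in the cabinet's frame.
- door: Loose grey steel door, about 0.3 kg: panel 130 wide (x) x 12 thick (y) x 120 mm high (z); origin: centre of the panel's underside, 12 mm above the desk at first (upright in the slot of a low black stand; lift 35 mm to clear it), 22 mm when hung. Knuckles at its -x edge, eye at +x, outside (dark slots) at +y. Shut: its x axis along the cabinet's +y; it opens counterclockwise seen from above.
- door_tab (a point): Top centre of the door's lifting tab, at (0, 0, 160) mm in the door's frame. The tab, 50 wide x 12 mm thick, rises 40 mm from the middle of the panel's top edge; grip it across the door's y. When hung it is above everything on the cabinet, whose top is at 140 mm.
- low_knuckle (a point): Centre of the lower end of the door's lower knuckle, at (-79, 0, 14) mm in the door's frame: an upright steel tube 20 mm outside, bore 12.4 mm, 16 mm long, open at both ends.
- high_knuckle (a point): The same for the upper knuckle, 72 mm higher: (-79, 0, 86) mm in the door's frame.
- door_eye (a point): Top centre of the door's eye, a steel lug 10 mm thick with an upright through hole of 14.4 mm, at (86, 0, 118) mm in the door's frame. With the door shut its underside is about 8 mm above the cabinet's eye; pushed against the bumpers it lies about 3 mm too deep, and the taper pin draws it back into line.
- taper_pin: Loose steel locking pin, 100 mm long, 0.08 kg; origin at its tip, z toward the head. From a 4 mm tip it tapers over 28 mm to a 13 mm shank; collar 24 mm across from 60 to 66 mm; round grip 20 mm across from 66 to 100 mm. It starts upright in a wooden holder (74 mm square foot, 68 mm high), collar on the holder's top, tip 8 mm above the desk.
- pin_collar (a point): Centre of the underside of the pin's collar, 60 mm above its tip.
- stapler: Red and black desk stapler, 34 x 130 x 48 mm; origin at the centre of its underside. A bystander, to be left alone.
- calculator: Desk calculator, 148 x 104 x 26 mm; origin at the centre of its underside. A bystander, to be left alone.
- tape_roll: Roll of brown tape lying flat, 68 mm across, 24 mm high; origin at the centre of its underside. A bystander, to be left alone.
- mint_tin: Small flat tin, 42 x 60 x 18 mm; origin at the centre of its underside. A bystander, to be left alone.

How it is judged (in metres and radians):
On the way:
1. the door hangs with both knuckles fully down on the hinge pins (distance between low_knuckle and low_pin_seat below 0.005 m and distance between high_knuckle and high_pin_seat below 0.005 m), for 0.2 s.
At the end, for the whole second after the job is handed in: Both knuckles are down on their seats (each within 5 mm), the door is shut with its eye over the cabinet's eye (within 4 mm sideways), the taper pin stands upright (within 7 degrees) through both eyes with its collar on the door's eye (within 6 mm), and door and pin are at rest (all of step 1 and horizontal distance between door_eye and cabinet_eye below 0.004 m and distance between pin_collar and door_eye below 0.006 m and horizontal distance between taper_pin and cabinet_eye below 0.007 m and angle between taper_pin's own z axis and vertical below 0.12 rad and linear speed of each of door, taper_pin below 0.02 m/s); the robot touches nothing.
It fails at once if the door strikes or is rammed against the cabinet (over 80 N) (contact force between door and cabinet above 80 N).
It fails at once if a bystander (stapler, calculator, tape roll, mint tin) is shifted by more than 30 mm (distance of any of stapler, calculator, tape_roll, mint_tin from where it was at the start of the episode above 0.03 m).
It also fails if it takes over 64 s, if anything falls off the work surface, if the arm or the gripper's body presses on something with over 40 N, if the wrist force passes 120 N, or if a joint passes its speed limit or range.

## Working session

There is one attempt and no reset: what is moved stays moved. The work goes in short steps, Python scripts to look and compute and a tool call to move; the robot and the scene stay as the last step left them, time stands still between calls to the robot, and variables do not carry over. Pictures are saved under pics/ and viewed, at most 10 in all, crops included, and the job is handed in when it is done.

Besides the shell and the picture viewer there is one more tool, called after "Request:" by a JSON object that holds its "name" and its "arguments", one argument or row to a line. carry_out: Moves the arm, as the interface text tells. Its arguments: {"type":"object","properties":{"deltas":{"type":"array"}},"required":["deltas"]}

```bash
mkdir -p pics; ls; python3 - <<'E'
from cell import ctrl
import cv2
for n in("side","top"):
    cv2.imwrite(f"pics/{n}0.png",ctrl.get_image(n)[:,:,::-1])
    print(n,ctrl.calibration(n))
s=ctrl.read_state();print(s,ctrl.grip_depth)
E
```

```text
pics
side {'mtx': array([[560.38224373,   0.        , 312.1079464 ],
       [  0.        , 560.38224373, 244.53528555],
       [  0.        ,   0.        ,   1.        ]]), 'R': array([[ 0.99585716, -0.09086703,  0.00342142],
       [-0.04532504, -0.5286555 , -0.84762551],
       [ 0.07882996,  0.84395885, -0.53058392]]), 't': array([-482.65817824,   91.0662646 , 1379.42518675])}
top {'mtx': array([[560.07535901,   0.        , 331.97812106],
       [  0.        , 560.07535901, 229.15213796],
       [  0.        ,   0.        ,   1.        ]]), 'R': array([[ 0.00357725, -0.99998023,  0.0051716 ],
       [-0.9930528 , -0.00416064, -0.11759605],
       [ 0.11761524, -0.004715  , -0.99304805]]), 't': array([ -37.09640075,  507.96536923, 1688.40295636])}
{'clock': 0.1, 'qpos': array([ 1.04620674,  0.62924747,  0.0384338 ,  1.51828655, -0.02701776,
        0.99628191, -0.02002703]), 'qd': array([-1.31651516e-03, -1.67079514e-03,  3.74575088e-04, -2.19154272e-03,
        8.08969817e-05, -1.14135944e-04, -5.48143872e-04]), 'tau': array([ 3.52175790e-03, -5.64526498e+01,  1.23087432e+00, -1.93971419e+01,
        1.13789435e-02,  5.43617105e-03,  1.03070653e-05]), 'eef_pos': array([ 287.64883522, -582.25873403,  230.47889527]), 'tool_rot': array([-3.13988665e+00, -4.12414515e-06,  4.58761328e-01]), 'force': array([-0.82639635,  0.53716096,  0.55147678]), 'torque': array([ 0.02058428, -0.0263312 ,  0.01563479]), 'gripper_force': 0.0, 'width': 85.48449171306153} 18.700000000000003
```

View pics/side0.png

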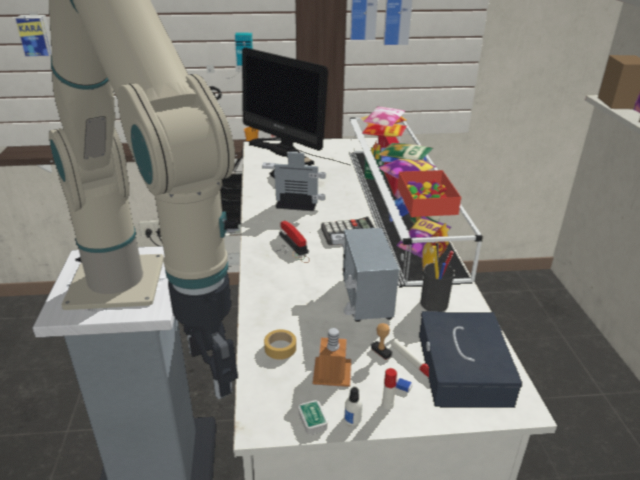

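View pics/top0.png

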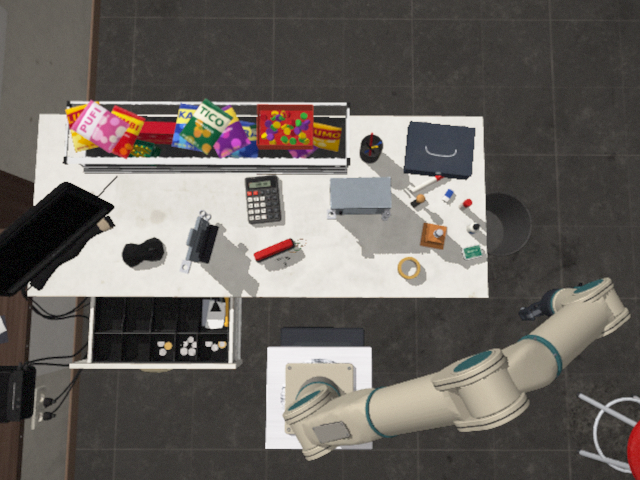

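```bash
cat > h.py <<'E'
import numpy as np, cv2
from cell import ctrl
def proj(n,X):
    c=ctrl.calibration(n);p=np.atleast_2d(X)@c["R"].T+c["t"];p=p@c["mtx"].T
    return p[:,:2]/p[:,2:]
def back(n,uv,z):
    c=ctrl.calibration(n);d=c["R"].T@np.linalg.solve(c["mtx"],[uv[0],uv[1],1.]);o=-c["R"].T@c["t"]
    return o+d*(z-o[2])/d[2]
def crop(img,x0,y0,w,h,k):
    c=cv2.resize(img[y0:y0+h,x0:x0+w],None,fx=k,fy=k,interpolation=cv2.INTER_CUBIC)
    for i in range(0,w,10):
        cv2.line(c,(i*k,0),(i*k,6),(0,0,255),1); cv2.putText(c,str(x0+i),(i*k,16),0,.35,(0,0,255),1)
    for i in range(10,h,10):
        cv2.line(c,(0,i*k),(6,i*k),(0,0,255),1); cv2.putText(c,str(y0+i),(8,i*k+4),0,.35,(0,0,255),1)
    return c
E
python3 - <<'E'
from h import *
t=cv2.imread("pics/top0.png");s=cv2.imread("pics/side0.png")
a=crop(t,170,200,60,75,8)
b=crop(t,415,215,35,40,8)
m=np.zeros((600,800,3),np.uint8);m[:600,:480]=a;m[:320,500:780]=b
cv2.imwrite("pics/c1.png",m)
a=crop(t,322,168,76,54,10);cv2.imwrite("pics/c2.png",a)
m=np.zeros((600,800,3),np.uint8);m[:490,:420]=crop(s,270,145,60,70,7);m[:595,430:430+364]=crop(s,310,300,52,85,7)
cv2.imwrite("pics/c3.png",m)
E
```

```text
(no output)
```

View pics/c1.png

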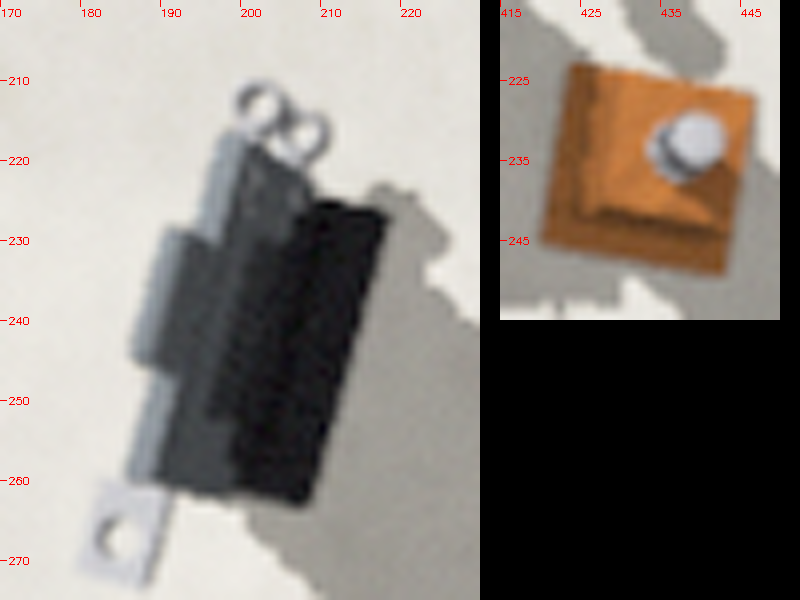

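View pics/c2.png

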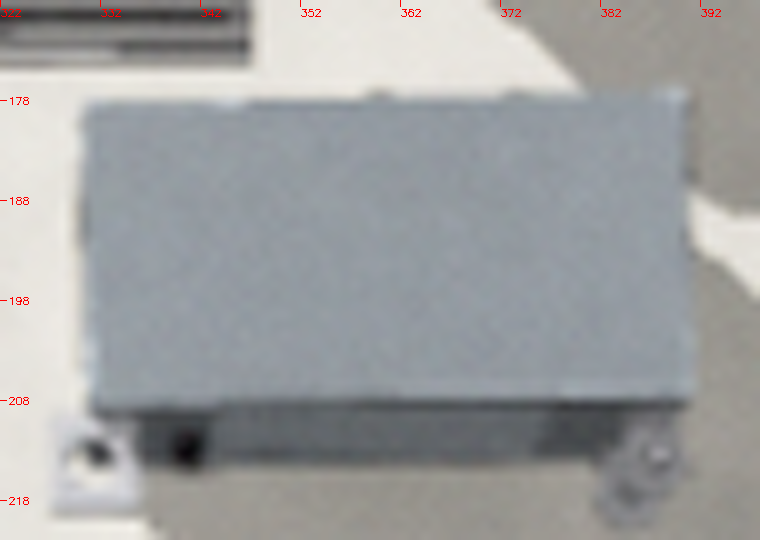

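View pics/c3.png

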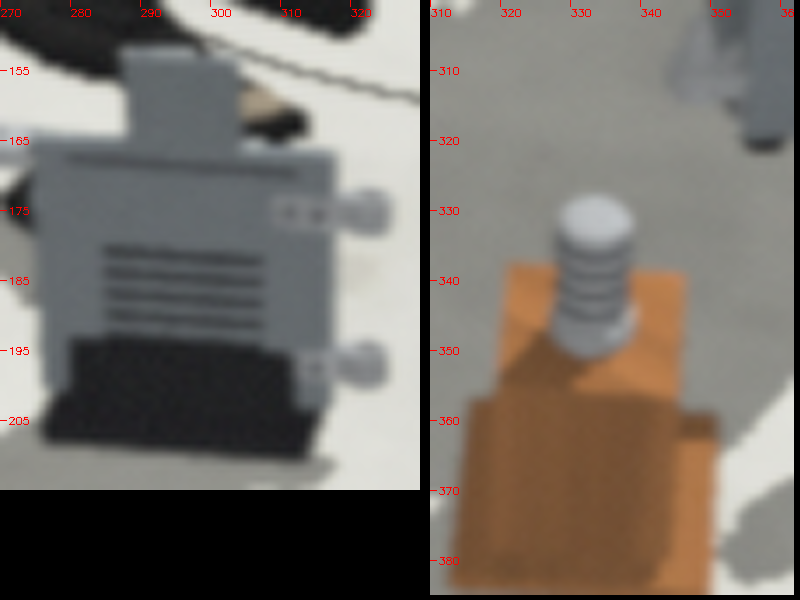

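```bash
cat >> h.py <<'E'
def T(p,L):
    L=np.atleast_2d(np.array(L,float));c,s=np.cos(p[2]),np.sin(p[2])
    return np.c_[p[0]+c*L[:,0]-s*L[:,1],p[1]+s*L[:,0]+c*L[:,1],L[:,2]+(p[3] if len(p)>3 else 0)]
E
python3 - <<'E'
from h import *
from scipy.optimize import least_squares
np.set_printoptions(precision=2,suppress=True)
def fit(L,uv,z0,p0):
    uv=np.array(uv)
    f=lambda p:(proj("top",T([*p,z0],L))-uv).ravel()
    r=least_squares(f,p0,x_scale=[10,10,.1]);print(r.x,"yawdeg",np.degrees(r.x[2]));print(f(r.x).reshape(-1,2));return [*r.x,z0]
c1=lambda x,y:(170+x/8-.45,200+y/8-.45)
c2=lambda x,y:(322+x/10-.45,168+y/10-.45)
d0=back("top",c1(161,297),172);print(d0)
d=fit([(-79,0,102),(-79,0,30),(86,0,118),(0,0,160)],[c1(262,106),c1(305,137),c1(119,536),c1(161,297)],12,[d0[0],d0[1],-2.0+np.pi])
k0=back("top",(360,193),140)
c=fit([(45,88,140),(45,-88,140),(-45,-88,140),(-45,88,140),(-59,86,122),(-59,-79,126),(-59,-79,54)],[c2(82,100),c2(688,93),c2(690,406),c2(92,408),c2(92,456),c2(658,455),c2(630,490)],0,[k0[0],k0[1],0])
print("side pred: tab",proj("side",T(d,[(0,0,160),(-79,0,102),(-79,0,30)])),"seen upper knuckle (322,171.5)")
print(proj("side",T(c,[(-45,88,140),(-45,-88,140),(45,-88,140)])))
pt=back("top",(439.3,232.05),108);print("pin",pt,proj("side",pt),"seen 333.1 331.0")
E
```

```text
[468.37 364.62 172.  ]
[468.49 364.92   2.88] yawdeg 164.8366013233203
[[ 0.13 -0.  ]
 [ 0.05 -0.42]
 [-0.06  0.43]
 [-0.1  -0.04]]
[ 602.33 -116.09    0.01] yawdeg 0.5527010675313183
[[ 0.02 -0.21]
 [ 0.03  0.2 ]
 [ 0.4  -0.47]
 [-0.8  -0.35]
 [-0.1   0.56]
 [ 0.06  0.16]
 [ 0.41  0.12]]
side pred: tab [[295.4  152.27]
 [321.92 172.56]
 [321.62 194.41]] seen upper knuckle (322,171.5)
[[343.66 228.57]
 [356.06 270.84]
 [398.14 268.52]]
pin [ 491.64 -349.16  108.  ] [[332.63 329.59]] seen 333.1 331.0
```

Request:
{"name": "carry_out", "arguments": {
  "deltas": [0, 0, -10.6, 0, 0, -0.009, -1, 0, 0, -10.6, 0, 0, -0.009, -1, 0, 0, -10.6, 0, 0, -0.009, -1, 0, 0, -10.6, 0, 0, -0.009, -1, 0, 0, -10.6, 0, 0, -0.009, -1, 0, 0, -10.6, 0, 0, -0.009, -1, 0, 0, -10.6, 0, 0, -0.009, -1, 0, 0, -10.6, 0, 0, -0.009, -1, 0, 0, -10.6, 0, 0, -0.009, -1, 0, 0, -10.6, 0, 0, -0.009, -1, 0, 0, -5.6, 0, 0, -0.009, -1, 0, 0, -5.6, 0, 0, -0.009, -1]
}}

```text
clock: 1.6
eef_pos: [287.6, -582.6, 339.0]
tool_rot: [3.141, -0.001, 2.507]
force: [0.6, -0.1, 0.5]
width: 85.4
gripper_force: 0.0
```

Request:
{"name": "carry_out", "arguments": {
  "deltas": [0, 0, -10.6, 0, 0, 0, -1, 0, 0, -10.6, 0, 0, 0, -1, 0, 0, 0, -0.0093, 0.0546, 0, -1, 0, 0, 0, -0.0093, 0.0546, 0, -1, 0, 0, 0, -0.0093, 0.0546, 0, -1, 0, 0, 0, -0.0093, 0.0546, 0, -1, 0, 0, 0, -0.0093, 0.0546, 0, -1, 0, 0, 0, -0.0093, 0.0546, 0, -1, 0, 0, 0, -0.0093, 0.0546, 0, -1, 0, 0, 0, -0.0093, 0.0546, 0, -1, 0, 0, 0, -0.0093, 0.0546, 0, -1, 0, 0, 0, -0.0093, 0.0546, 0, -1]
}}

```text
clock: 3.1
eef_pos: [522.1, -79.4, 339.1]
tool_rot: [-3.141, -0.0, 2.874]
force: [1.2, -0.5, 0.9]
width: 85.2
gripper_force: 0.0
```

Request:
{"name": "carry_out", "arguments": {
  "deltas": [0, 0, 0, 0.0207, 0.052, 0, -1, 0, 0, 0, 0.0207, 0.052, 0, -1, 0, 0, 0, 0.0207, 0.052, 0, -1, 0, 0, 0, 0.0207, 0.052, 0, -1, 0, 0, 0, 0.0207, 0.052, 0, -1, 0, 0, 0, 0.0207, 0.052, 0, -1, 0, 0, 0, 0.0207, 0.052, 0, -1, 0, 0, 0, 0.0207, 0.052, 0, -1, 0, 0, 0, 0, 0, 0, -1, 0, 0, 0, 0, 0, 0, -1]
}}

```text
clock: 4.35
eef_pos: [471.9, 363.6, 338.7]
tool_rot: [-3.14, -0.0, 2.875]
force: [1.4, -0.1, -0.0]
width: 85.4
gripper_force: 0.0
```

Request:
{"name": "carry_out", "arguments": {
  "deltas": [0, 0, 0, 0.0037, 0.0003, 0.03, -1, 0, 0, 0, 0, 0, 0.04, -1, 0, 0, 0, 0, 0, 0.04, -1, 0, 0, 0, 0, 0, 0.04, -1, 0, 0, 0, 0, 0, 0.03, -1, 0, 0, 0, 0, 0, 0.018, -1, 0, 0, 0, 0, 0, 0, 0.2, 0, 0, 0, 0, 0, 0, 0.6, 0, 0, 0, 0, 0, 0, 1, 0, 0, 0, 0, 0, 0, 1, 0, 0, 0, 0, 0, 0, 1, 0, 0, 0, 0, 0, 0, 1]
}}

```text
clock: 5.85
eef_pos: [468.7, 365.2, 142.3]
tool_rot: [-3.141, 0.001, 2.875]
force: [-1.2, -1.2, 4.9]
width: 11.4
gripper_force: 58.7
```

Request:
{"name": "carry_out", "arguments": {
  "deltas": [0, 0, 0, 0, 0, -0.01, 1, 0, 0, 0, 0, 0, -0.02, 1, 0, 0, 0, 0, 0, -0.02, 1, 0, 0, 0, 0, 0, -0.02, 1, 0, 0, 0, 0, 0, -0.02, 1, 0, 0, 0, 0, 0, 0, 1, 0, 0, 0, 0, 0, 0, 1]
}}

```text
clock: 6.72
eef_pos: [468.1, 364.9, 230.5]
tool_rot: [-3.14, -0.001, 2.874]
force: [-0.7, -0.3, -3.9]
width: 10.8
gripper_force: 58.6
```

```bash
python3 - <<'E'
from h import *
a=ctrl.get_image("top")[:,:,::-1];b=ctrl.get_image("side")[:,:,::-1]
cv2.imwrite("pics/t1.png",a);cv2.imwrite("pics/s1.png",b)
m=np.zeros((600,800,3),np.uint8);m[:,:400]=crop(a,165,190,80,120,5);m[:600,400:]=crop(b,250,100,100,150,4)
cv2.imwrite("pics/c4.png",m)
E
```

```text
(no output)
```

View pics/c4.png

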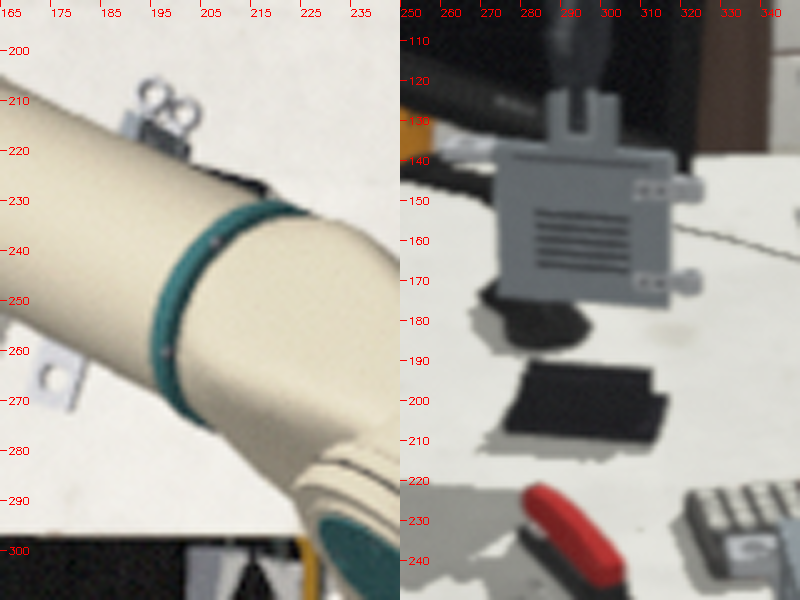

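```bash
python3 - <<'E'
from h import *
from scipy.optimize import least_squares
np.set_printoptions(precision=2,suppress=True)
t=lambda x,y:(165+x/5-.4,190+y/5-.4)
L=[(-79,0,102),(-79,0,30),(86,0,118)];uv=np.array([t(155,93),t(183,115),t(56,377)])
Ls=L[:2];us=np.array([(322.1,144.1),(321.9,167.6)])
f=lambda p:np.r_[(proj("top",T(p,L))-uv).ravel(),(proj("side",T(p,Ls))-us).ravel()*.5]
r=least_squares(f,[468,365,2.87,100],x_scale=[10,10,.1,10]);print(r.x,np.degrees(r.x[2]));print(r.fun.reshape(-1,2))
d=[468.1,364.9,2.874,100.2];print(f(d).reshape(-1,2))
E
```

```text
[468.19 364.89   2.87 100.49] 164.31238009639515
[[-0.1   0.08]
 [ 0.19 -0.47]
 [-0.1   0.36]
 [ 0.04  0.14]
 [-0.02 -0.04]]
[[-0.25  0.08]
 [ 0.05 -0.47]
 [ 0.11  0.45]
 [ 0.03  0.15]
 [-0.03 -0.03]]
```

Request:
{"name": "carry_out", "arguments": {
  "deltas": [0, 0, 8.2, 0, 0, 0, 1, 0, 0, 8.2, 0, 0, 0, 1, 0, 0, 8.2, 0, 0, 0, 1, 0, 0, 0, -0.0285, -0.0398, 0, 1, 0, 0, 0, -0.0285, -0.0398, 0, 1, 0, 0, 0, -0.0285, -0.0398, 0, 1, 0, 0, 0, -0.0285, -0.0398, 0, 1, 0, 0, 0, -0.0285, -0.0398, 0, 1, 0, 0, 0, -0.0285, -0.0398, 0, 1, 0, 0, 0, -0.0285, -0.0398, 0, 1, 0, 0, 0, -0.0285, -0.0398, 0, 1, 0, 0, 0, 0, 0, 0, 1]
}}

```text
clock: 8.32
eef_pos: [437.7, -29.6, 230.4]
tool_rot: [-3.138, -0.001, 2.437]
force: [0.3, 1.1, -2.9]
width: 11.2
gripper_force: 59.6
```

Request:
{"name": "carry_out", "arguments": {
  "deltas": [0, 0, 0, 0, 0, 0.016, 1, 0, 0, 0, 0, 0, 0.016, 1, 0, 0, 0, 0, 0, 0.016, 1, 0, 0, 0, -0.0226, -0.0185, 0, 1, 0, 0, 0, -0.0226, -0.0185, 0, 1, 0, 0, 0, -0.0226, -0.0185, 0, 1, 0, 0, 0, -0.0226, -0.0185, 0, 1, 0, 0, 0, 0, 0, 0, 1, 0, 0, 0, 0, 0, 0, 1]
}}

```text
clock: 9.45
eef_pos: [460.9, -138.4, 183.0]
tool_rot: [3.141, -0.001, 2.446]
force: [0.2, 1.5, -3.7]
width: 11.0
gripper_force: 59.7
```

```bash
python3 - <<'E'
from h import *
a=ctrl.get_image("top")[:,:,::-1];b=ctrl.get_image("side")[:,:,::-1]
cv2.imwrite("pics/t2.png",a);cv2.imwrite("pics/s2.png",b)
m=np.zeros((600,800,3),np.uint8);m[:400,:400]=crop(a,355,185,50,50,8);m[:600,400:]=crop(b,300,220,80,120,5)
cv2.imwrite("pics/c5.png",m)
E
```

```text
(no output)
```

View pics/c5.png

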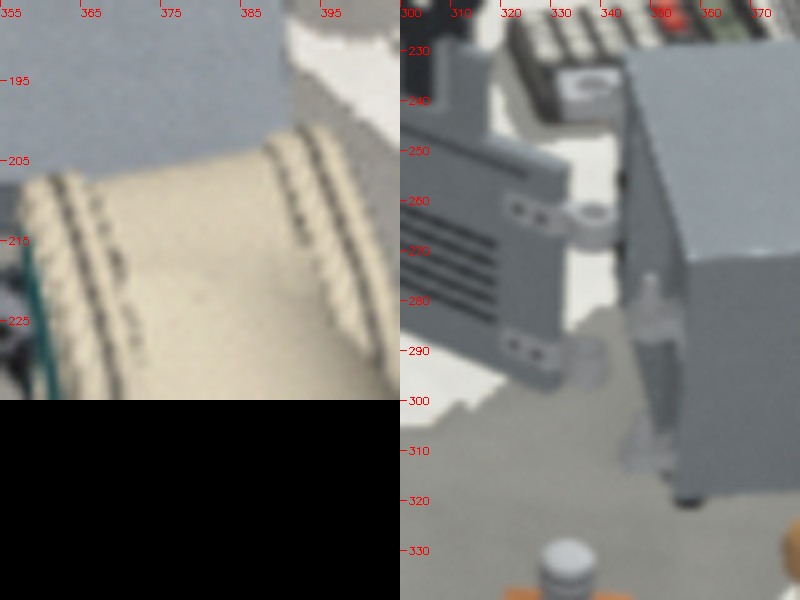

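```bash
python3 - <<'E'
from h import *
np.set_printoptions(precision=2,suppress=True)
d=[460.9,-138.4,2.446,52.8]
print(T(d,(-79,0,102)))
print(proj("side",T(d,[(-79,0,102),(-79,0,30)])),"seen (338.0,262)")
c=[602.33,-116.09,.00965,0]
X=T(c,[(-59,-79,126),(-59,-79,108),(-59,-79,54)]);print(X);print(proj("side",X),"seen top 349.6,275")
print(proj("side",X+[1,0,0])-proj("side",X),proj("side",X+[0,1,0])-proj("side",X))
E
```

```text
[[ 521.55 -189.03  154.8 ]]
[[337.98 261.72]
 [337.06 289.28]] seen (338.0,262)
[[ 544.1  -195.66  126.  ]
 [ 544.1  -195.66  108.  ]
 [ 544.1  -195.66   54.  ]]
[[348.54 274.21]
 [348.22 281.1 ]
 [347.3  301.13]] seen top 349.6,275
[[ 0.47 -0.02]
 [ 0.46 -0.02]
 [ 0.45 -0.02]] [[-0.07 -0.27]
 [-0.07 -0.27]
 [-0.07 -0.28]]
```

Request:
{"name": "carry_out", "arguments": {
  "deltas": [0, 0, 0, -0.0075, 0.0033, 0, 1, 0, 0, 0, -0.0075, 0.0033, 0, 1, 0, 0, 0, -0.0075, 0.0033, 0, 1, 0, 0, 0, 0, 0, 0, 1, 0, 0, 0, 0, 0, 0, 1]
}}

```text
clock: 10.18
eef_pos: [484.2, -146.5, 183.2]
tool_rot: [-3.141, -0.001, 2.445]
force: [-0.5, 0.1, -3.2]
width: 10.7
gripper_force: 59.8
```

```bash
python3 - <<'E'
from h import *
a=ctrl.get_image("top")[:,:,::-1];b=ctrl.get_image("side")[:,:,::-1]
s=ctrl.read_state();print(s["eef_pos"],s["tool_rot"])
p=s["eef_pos"];d=[p[0],p[1],s["tool_rot"][2],p[2]-130.2]
print(T(d,(-79,0,102)),proj("side",T(d,[(-79,0,102),(-79,0,86),(-79,0,30)])))
cv2.imwrite("pics/c6.png",crop(b,320,240,60,70,8))
E
```

```text
[ 484.10719587 -146.5610719   183.25233972] [-3.14128801e+00 -4.16716689e-04  2.44497439e+00]
[[ 544.70149011 -197.24964562  155.05233972]] [[349.46629134 263.26607149]
 [349.17205192 269.5606366 ]
 [348.17467887 290.89710264]]
```

View pics/c6.png

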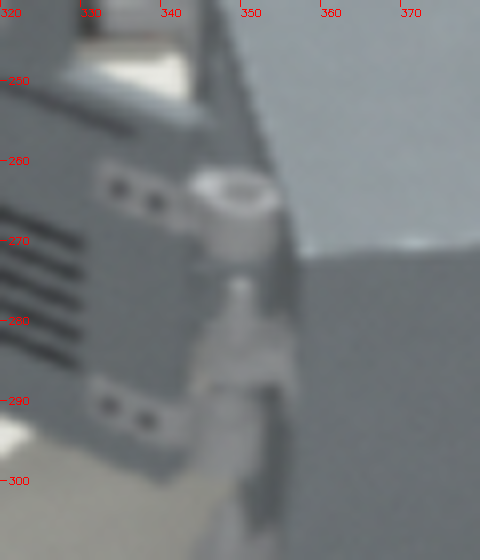

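Request:
{"name": "carry_out", "arguments": {
  "deltas": [0, 0, 0, -0.0003, 0.0012, 0.004, 1, 0, 0, 0, 0, 0, 0.004, 1, 0, 0, 0, 0, 0, 0.002, 1, 0, 0, 0, 0, 0, 0.002, 1, 0, 0, 0, 0, 0, 0.002, 1, 0, 0, 0, 0, 0, 0.002, 1, 0, 0, 0, 0, 0, 0, 1]
}}

```text
clock: 11.15
eef_pos: [485.4, -145.9, 167.2]
tool_rot: [-3.141, -0.0, 2.445]
force: [0.0, -0.1, -3.3]
width: 11.2
gripper_force: 59.8
```

Request:
{"name": "carry_out", "arguments": {
  "deltas": [0, 0, 0, 0, 0, 0.002, 1, 0, 0, 0, 0, 0, 0.002, 1, 0, 0, 0, 0, 0, 0, 1]
}}

```text
clock: 11.52
eef_pos: [485.6, -146.3, 163.3]
tool_rot: [-3.141, 0.001, 2.445]
force: [-0.0, -1.5, -3.3]
width: 11.5
gripper_force: 59.8
```

Request:
{"name": "carry_out", "arguments": {
  "deltas": [0, 0, 0, 0, 0, 0.002, 1, 0, 0, 0, 0, 0, 0.002, 1, 0, 0, 0, 0, 0, 0, 1]
}}

```text
clock: 11.9
eef_pos: [485.5, -146.4, 159.1]
tool_rot: [-3.141, 0.0, 2.445]
force: [0.2, -3.0, -4.6]
width: 11.2
gripper_force: 59.6
```

Request:
{"name": "carry_out", "arguments": {
  "deltas": [0, 0, 0, -0.0003, -0.0004, 0.002, 1, 0, 0, 0, 0, 0, 0.002, 1, 0, 0, 0, 0, 0, 0.001, 1, 0, 0, 0, 0, 0, 0, 1]
}}

```text
clock: 12.4
eef_pos: [485.5, -146.5, 154.2]
tool_rot: [-3.141, 0.0, 2.445]
force: [0.6, -2.6, -4.6]
width: 11.2
gripper_force: 59.8
```

Request:
{"name": "carry_out", "arguments": {
  "deltas": [0, 0, 0, 0, 0, 0.001, 1, 0, 0, 0, 0, 0, 0.001, 1, 0, 0, 0, 0, 0, 0, 1]
}}

```text
clock: 12.78
eef_pos: [485.4, -146.3, 152.5]
tool_rot: [-3.141, 0.0, 2.445]
force: [-1.3, -2.8, 1.7]
width: 11.1
gripper_force: 60.6
```

Request:
{"name": "carry_out", "arguments": {
  "deltas": [0, 0, 0, 0, 0, 0, 0.8, 0, 0, 0, 0, 0, 0, 0.45, 0, 0, 0, 0, 0, 0, 0.45, 0, 0, 0, 0, 0, -0.002, 0.45, 0, 0, 4, 0, 0.0055, 0, 0.45, 0, 0, 4, 0, 0.0055, 0, 0.45, 0, 0, 4, 0, 0.0055, 0, 0.45, 0, 0, 4, 0, 0.0055, 0, 0.45, 0, 0, 4, 0, 0.0055, 0, 0.45, 0, 0, 0, 0, 0, 0, 0.45]
}}

```text
clock: 14.02
eef_pos: [506.3, -127.5, 154.5]
tool_rot: [3.141, 0.0, 2.097]
force: [0.1, -0.1, 0.1]
width: 23.4
gripper_force: 0.0
```

Request:
{"name": "carry_out", "arguments": {
  "deltas": [0, 0, 4, 0, 0.0055, 0, 0.45, 0, 0, 4, 0, 0.0055, 0, 0.45, 0, 0, 4, 0, 0.0055, 0, 0.45, 0, 0, 4, 0, 0.0055, 0, 0.45, 0, 0, 4, 0, 0.0055, 0, 0.45, 0, 0, 4, 0, 0.0055, 0, 0.45, 0, 0, 4, 0, 0.0055, 0, 0.45, 0, 0, 1.6, 0, 0.0022, 0, 0.45, 0, 0, 0, 0, 0, 0, 0.45, 0, 0, 0, 0, 0, 0, 0.45]
}}

```text
clock: 15.28
eef_pos: [543.9, -116.2, 154.3]
tool_rot: [-3.141, -0.0, 1.58]
force: [-0.3, 0.4, 0.8]
width: 23.3
gripper_force: 0.0
```

Request:
{"name": "carry_out", "arguments": {
  "deltas": [0, 0, 0, 0, 0.001, 0, 0.45, 0, 0, 0, 0, 0, 0, 0.6, 0, 0, 0, 0, 0, 0, 0.75, 0, 0, 0, 0, 0, 0, 1, 0, 0, 0, 0, 0, 0, 1, 0, 0, 0, 0, 0, 0, 1]
}}

```text
clock: 16.02
eef_pos: [544.7, -116.1, 154.4]
tool_rot: [-3.141, 0.0, 1.58]
force: [-2.2, -0.3, 3.5]
width: 11.0
gripper_force: 59.2
```

Request:
{"name": "carry_out", "arguments": {
  "deltas": [0, 0, 0, 0, 0, 0, 0.7, 0, 0, 0, 0, 0, 0, 0.3, 0, 0, 0, 0, 0, 0, 0.3, 0, 0, 0, 0, 0, -0.02, 0.3, 0, 0, 0, 0, 0, -0.04, 0.3, 0, 0, 0, 0, 0, -0.05, 0, 0, 0, 0, 0, 0, -0.05, -1]
}}

```text
clock: 16.9
eef_pos: [545.4, -116.1, 315.9]
tool_rot: [3.141, -0.0, 1.579]
force: [1.5, -0.8, -0.9]
width: 59.3
gripper_force: 0.0
```

Request:
{"name": "carry_out", "arguments": {
  "deltas": [0, 0, 0, -0.0491, -0.0221, 0, -1, 0, 0, 0, -0.0491, -0.0221, 0, -1, 0, 0, 0, -0.0491, -0.0221, 0, -1, 0, 0, 0, -0.0491, -0.0221, 0, -1, 0, 0, 0, -0.0491, -0.0221, 0, -1, 0, 0, 0, -0.0491, -0.0221, 0, -1, 0, 0, 0, -0.0491, -0.0221, 0, -1, 0, 0, 0, -0.0491, -0.0221, 0, -1, 0, 0, 0, -0.0491, -0.0221, 0, -1, 0, 0, 0, 0, 0, 0, -1]
}}

```text
clock: 18.15
eef_pos: [345.6, -564.7, 313.2]
tool_rot: [-3.139, 0.002, 1.571]
force: [0.8, 0.8, 0.2]
width: 85.4
gripper_force: 0.0
```

```bash
python3 - <<'E'
from h import *
a=ctrl.get_image("top")[:,:,::-1];b=ctrl.get_image("side")[:,:,::-1]
cv2.imwrite("pics/t3.png",a);cv2.imwrite("pics/s3.png",b)
m=np.zeros((600,800,3),np.uint8);m[:240,:800]=crop(a,320,195,80,24,10)
m[250:600,:350]=crop(a,415,217,35,35,10);m[250:600,360:570]=crop(b,320,322,21,35,10);m[250:600,580:790]=crop(b,325,215,21,35,10)
cv2.imwrite("pics/c7.png",m)
E
```

```text
(no output)
```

View pics/c7.png

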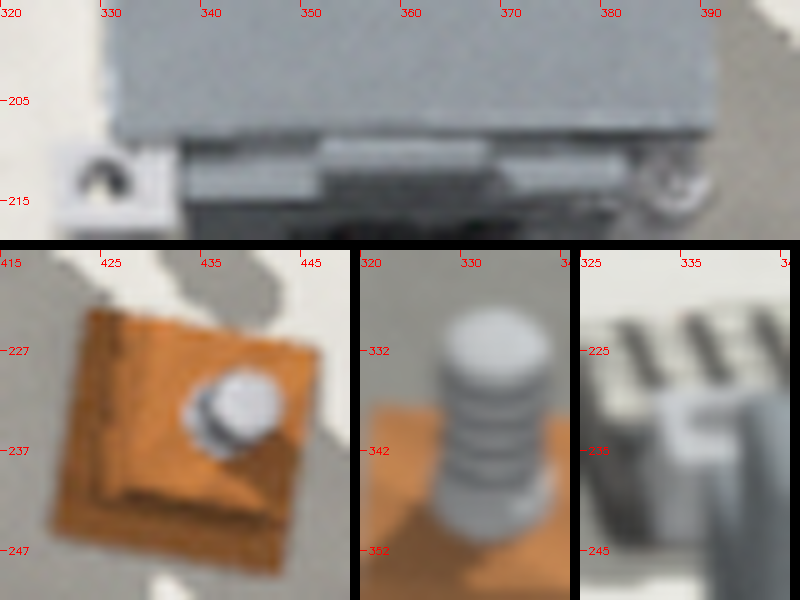

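```bash
python3 - <<'E'
from h import *
np.set_printoptions(precision=2,suppress=True)
a=cv2.imread("pics/t3.png");b=cv2.imread("pics/s3.png")
for im,x0,y0,w,h,n in((a,430,222,20,20,"top"),(b,322,320,22,22,"side")):
    c=im[y0:y0+h,x0:x0+w].astype(int)
    print(n);print((c.min(2)))
print(back("top",(439.3,231.45),108),back("top",(439.3,232.05),108))
e=back("top",(329.75,212.55),140);print("door eye",e)
print("cab eye",T([602.33,-116.09,.00965,0],(-59,86,122)),back("top",(330.55,213.15),122))
h=np.array([545.5,-196.5]);c,s=np.cos(1.58),np.sin(1.58);print("door eye by hinge",h+165*np.array([c,s]))
E
```

```text
top
[[217 220 219 197 173 159 143 144 143 142 142 144 147 190 219 218 219 220
  220 220]
 [167 189 187 195 203 189 160 143 143 145 146 140 158 198 218 222 219 219
  220 219]
 [ 66  83  90 125 149 168 157 128 130 147 153 161 198 218 219 219 220 219
  219 220]
 [ 66  72  68  61  63  60  83  89  92 127 148 164 186 190 198 208 214 219
  219 219]
 [ 63  66  67  66  67  65  67  67  68  68  63  60  82  88 129 146 173 208
  218 220]
 [ 65  68  63  65  62  61  69  69  67  64  62  60  60  63  64  68 100 185
  218 220]
 [ 65  69  63  66  61  62  65  68  86  99  86  68  63  71  64  61 104 182
  219 219]
 [ 64  68  63  65  61  88  95 131 161 168 156 134  96  67  66  67 104 181
  218 221]
 [ 67  63  65  67 110 131 142 191 214 202 202 190 145  79  67  68 112 186
  220 222]
 [ 64  68  70  87 148 143 162 204 203 203 201 196 168 105  65  76 120 187
  221 222]
 [ 65  68  69 129 149 121 175 208 207 199 200 197 175 108  62  78 122 190
  220 221]
 [ 62  65  66 157 170 125 145 191 206 205 199 195 165  95  61  88 132 188
  220 221]
 [ 66  66  61 132 160 127  97 144 187 195 188 176 128  66  60 100 132 172
  
[... 2130 characters left out ...]
4 102 102 106 110 110 107 106 114 125 132
  136 138 136 137]
 [114 114 119 121 118 110 106 107 113 113 112 110 111 114 117 118 121 129
  133 136 135 136]
 [ 90  87  89  91  92  93  96 104 108 114 119 120 121 119 114 113 112 116
  119 121 123 125]
 [ 80  76  75  77  78  83  96 107 103 102 104 107 105 105 103 111 106  95
   93  94  96  98]
 [ 82  76  76  75  76  77  91 106 113 115 115 116 116 114 114 112  99  85
   80  80  82  83]
 [ 81  78  77  77  78  83  95 103 105 113 119 121 119 114 108 107  99  84
   79  79  80  81]]
[ 493.41 -349.2   108.  ] [ 491.64 -349.16  108.  ]
door eye [543.22 -28.01 140.  ]
cab eye [[542.5  -30.66 122.  ]] [544.14 -30.36 122.  ]
door eye by hinge [543.98 -31.51]
```

Request:
{"name": "carry_out", "arguments": {
  "deltas": [0, 0, 0, 0.0429, 0.0296, 0, -1, 0, 0, 0, 0.0429, 0.0296, 0, -1, 0, 0, 0, 0.0429, 0.0296, 0, -1, 0, 0, 0, 0.0429, 0.0296, 0, -1, 0, 0, 0, 0.0429, 0.0296, 0, -1, 0, 0, 0, 0, 0, 0.04, -1, 0, 0, 0, 0, 0, 0.04, -1, 0, 0, 0, 0, 0, 0.03, -1, 0, 0, 0, 0, 0, 0, -1]
}}

```text
clock: 19.38
eef_pos: [495.5, -341.2, 202.6]
tool_rot: [-3.138, -0.003, 1.582]
force: [-0.1, 0.1, 0.2]
width: 85.2
gripper_force: 0.0
```

Request:
{"name": "carry_out", "arguments": {
  "deltas": [0, 0, 0, -0.0092, -0.0021, 0.02, -1, 0, 0, 0, 0, 0, 0.03, -1, 0, 0, 0, 0, 0, 0.03, -1, 0, 0, 0, 0, 0, 0.025, -1, 0, 0, 0, 0, 0, 0.017, -1, 0, 0, 0, 0, 0, 0, -1, 0, 0, 0, 0, 0, 0, 0.3, 0, 0, 0, 0, 0, 0, 0.6, 0, 0, 0, 0, 0, 0, 1, 0, 0, 0, 0, 0, 0, 1, 0, 0, 0, 0, 0, 0, 1]
}}

```text
clock: 20.75
eef_pos: [494.5, -353.4, 83.0]
tool_rot: [3.141, 0.001, 1.579]
force: [-1.3, 1.5, 5.5]
width: 18.1
gripper_force: 58.6
```

Request:
{"name": "carry_out", "arguments": {
  "deltas": [0, 0, 0, 0, 0, -0.01, 1, 0, 0, 0, 0, 0, -0.02, 1, 0, 0, 0, 0, 0, -0.03, 1, 0, 0, 0, 0, 0, -0.04, 1, 0, 0, 0, 0, 0, -0.04, 1, 0, 0, 0, 0, 0, -0.04, 1, 0, 0, 0, 0, 0, -0.03, 1, 0, 0, 0, 0, 0, 0, 1]
}}

```text
clock: 21.75
eef_pos: [495.5, -353.7, 295.1]
tool_rot: [3.137, 0.003, 1.579]
force: [-0.4, -0.5, -1.8]
width: 18.0
gripper_force: 58.6
```

Request:
{"name": "carry_out", "arguments": {
  "deltas": [0, 0, 0, 0.0531, 0.0087, 0, 1, 0, 0, 0, 0.0531, 0.0087, 0, 1, 0, 0, 0, 0.0531, 0.0087, 0, 1, 0, 0, 0, 0.0531, 0.0087, 0, 1, 0, 0, 0, 0.0531, 0.0087, 0, 1, 0, 0, 0, 0.0531, 0.0087, 0, 1, 0, 0, 0, 0, 0, 0, 1, 0, 0, 0, 0, 0, 0.03, 1, 0, 0, 0, 0, 0, 0.03, 1, 0, 0, 0, 0, 0, 0, 1]
}}

```text
clock: 23.0
eef_pos: [541.1, -35.3, 229.6]
tool_rot: [-3.135, 0.0, 1.578]
force: [-0.7, -0.1, -0.5]
width: 18.3
gripper_force: 58.7
```

```bash
python3 - <<'E'
from h import *
np.set_printoptions(precision=2,suppress=True)
a=ctrl.get_image("top")[:,:,::-1];b=ctrl.get_image("side")[:,:,::-1]
s=ctrl.read_state();p=s["eef_pos"];print(p,s["tool_rot"])
tip=p-[0,0,75];print("tip pred (no offset)",proj("side",[tip,tip+[0,0,60],tip+[0,3,0]]))
print("eye pred",proj("side",[[544.2,-32,140],[545.1,-29.3,140]]))
m=np.zeros((600,800,3),np.uint8);m[:600,:480]=crop(b,310,185,48,60,10);m[:300,490:790]=crop(a,315,195,30,30,10)
cv2.imwrite("pics/c8.png",m)
E
```

```text
[543.71 -34.78 232.38] [-3.14  0.    1.58]
tip pred (no offset) [[338.85 223.74]
 [339.61 200.91]
 [338.69 223.1 ]]
eye pred [[338.69 229.54]
 [338.92 228.94]]
```

View pics/c8.png

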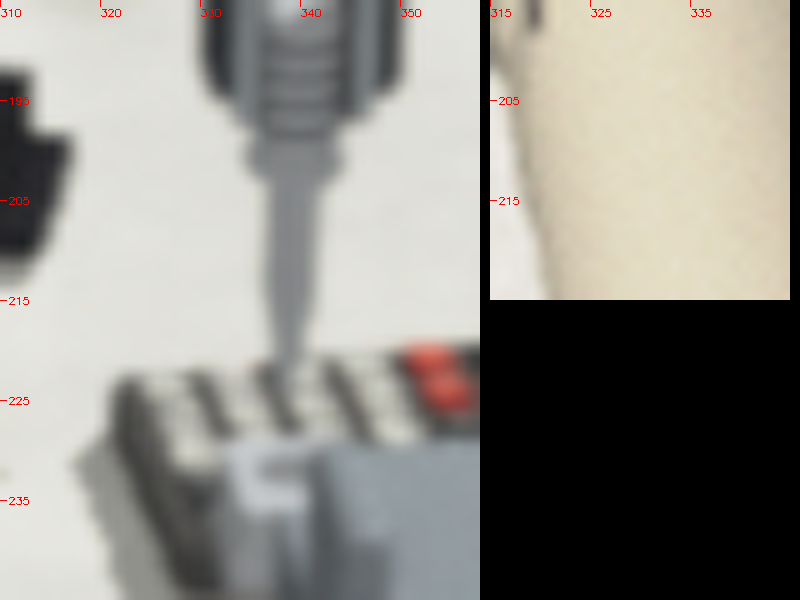

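Request:
{"name": "carry_out", "arguments": {
  "deltas": [0, 0, 0, 0.0018, 0.001, 0.005, 1, 0, 0, 0, 0, 0, 0.005, 1, 0, 0, 0, 0, 0, 0.005, 1, 0, 0, 0, 0, 0, 0.003, 1, 0, 0, 0, 0, 0, 0.003, 1, 0, 0, 0, 0, 0, 0.003, 1, 0, 0, 0, 0, 0, 0, 1]
}}

```text
clock: 23.98
eef_pos: [544.6, -32.3, 208.1]
tool_rot: [-3.141, -0.0, 1.579]
force: [0.8, -0.0, -0.1]
width: 18.0
gripper_force: 58.7
```

Request:
{"name": "carry_out", "arguments": {
  "deltas": [0, 0, 0, 0, 0, 0.003, 1, 0, 0, 0, 0, 0, 0.003, 1, 0, 0, 0, 0, 0, 0.003, 1, 0, 0, 0, 0, 0, 0.003, 1, 0, 0, 0, 0, 0, 0, 1]
}}

```text
clock: 24.6
eef_pos: [544.5, -32.3, 196.0]
tool_rot: [-3.141, -0.0, 1.579]
force: [-1.2, 0.9, -1.1]
width: 18.2
gripper_force: 58.7
```

Request:
{"name": "carry_out", "arguments": {
  "deltas": [0, 0, 0, 0, 0, 0.003, 1, 0, 0, 0, 0, 0, 0.003, 1, 0, 0, 0, 0, 0, 0.003, 1, 0, 0, 0, 0, 0, 0, 1]
}}

```text
clock: 25.1
eef_pos: [544.5, -32.3, 187.0]
tool_rot: [-3.141, -0.0, 1.579]
force: [0.3, -0.9, -1.4]
width: 18.3
gripper_force: 58.7
```

Request:
{"name": "carry_out", "arguments": {
  "deltas": [0, 0, 0, 0, 0, 0.003, 1, 0, 0, 0, 0, 0, 0.003, 1, 0, 0, 0, 0, 0, 0.003, 1, 0, 0, 0, 0, 0, 0, 1]
}}

```text
clock: 25.6
eef_pos: [543.9, -32.7, 177.8]
tool_rot: [-3.14, 0.0, 1.579]
force: [-2.4, -1.3, -0.8]
width: 18.1
gripper_force: 58.6
```

Request:
{"name": "carry_out", "arguments": {
  "deltas": [0, 0, 0, 0, 0, 0.003, 1, 0, 0, 0, 0, 0, 0.003, 1, 0, 0, 0, 0, 0, 0.002, 1, 0, 0, 0, 0, 0, 0, 1]
}}

```text
clock: 26.1
eef_pos: [543.5, -32.9, 170.1]
tool_rot: [-3.139, 0.001, 1.579]
force: [-5.3, -2.1, 3.2]
width: 18.3
gripper_force: 59.4
```

Request:
{"name": "carry_out", "arguments": {
  "deltas": [0, 0, 0, -0.0006, -0.0012, 0, 1, 0, 0, 0, 0, 0, 0.003, 1, 0, 0, 0, 0, 0, 0.003, 1, 0, 0, 0, 0, 0, 0.003, 1, 0, 0, 0, 0, 0, 0, 1]
}}

```text
clock: 26.72
eef_pos: [542.9, -33.0, 161.9]
tool_rot: [-3.141, 0.0, 1.579]
force: [-6.2, -1.0, 8.6]
width: 17.8
gripper_force: 60.2
```

Request:
{"name": "carry_out", "arguments": {
  "deltas": [0, 0, 0, 0, -0.0012, 0, 1, 0, 0, 0, 0, 0, 0.002, 1, 0, 0, 0, 0, 0, 0.002, 1, 0, 0, 0, 0, 0, 0, 1]
}}

```text
clock: 27.22
eef_pos: [542.6, -33.0, 158.4]
tool_rot: [3.14, 0.001, 1.579]
force: [-5.2, -1.7, 10.5]
width: 17.9
gripper_force: 60.1
```

Request:
{"name": "carry_out", "arguments": {
  "deltas": [0, 0, 0, 0, -0.001, 0.002, 1, 0, 0, 0, 0, 0, 0.002, 1, 0, 0, 0, 0, 0, 0, 1]
}}

```text
clock: 27.6
eef_pos: [542.4, -33.1, 154.6]
tool_rot: [3.139, 0.0, 1.579]
force: [-4.1, -2.3, 10.7]
width: 18.2
gripper_force: 60.0
```

Request:
{"name": "carry_out", "arguments": {
  "deltas": [0, 0, 0, 0, 0, 0.001, 1, 0, 0, 0, 0, 0, 0.001, 1, 0, 0, 0, 0, 0, 0, 1]
}}

```text
clock: 27.98
eef_pos: [542.4, -33.1, 152.7]
tool_rot: [3.139, 0.001, 1.579]
force: [-3.2, -1.5, 11.9]
width: 17.8
gripper_force: 60.2
```

Request:
{"name": "carry_out", "arguments": {
  "deltas": [0, 0, 0, 0, 0, 0.001, 1, 0, 0, 0, 0, 0, 0.001, 1, 0, 0, 0, 0, 0, 0, 1]
}}

```text
clock: 28.35
eef_pos: [542.4, -33.1, 150.7]
tool_rot: [3.139, 0.001, 1.579]
force: [-5.3, -1.8, 11.9]
width: 18.0
gripper_force: 60.2
```

Request:
{"name": "carry_out", "arguments": {
  "deltas": [0, 0, 0, 0, 0, 0.001, 1, 0, 0, 0, 0, 0, 0.001, 1, 0, 0, 0, 0, 0, 0, 1]
}}

```text
clock: 28.72
eef_pos: [542.4, -33.1, 148.8]
tool_rot: [3.139, 0.001, 1.579]
force: [-4.6, -2.2, 12.0]
width: 18.3
gripper_force: 60.3
```

```bash
python3 - <<'E'
from h import *
np.set_printoptions(linewidth=200)
b=ctrl.get_image("side");cv2.imwrite("pics/s5.png",b[:,:,::-1])
p=ctrl.read_state()["eef_pos"];print(p)
print(proj("side",[p+[0,0,z] for z in(-15,-9)]))
print(b[208:242,326:350].min(2))
E
```

```text
[542.4023329  -33.13106124 148.801875  ]
[[337.92655631 232.07725093]
 [337.99753682 229.8882148 ]]
[[ 41  43  43  40  43  42  43  46  88 157 207 217 216 217 218 215 195 145  81  41  44  45  41  43]
 [ 44  44  43  43  43  43  43  48  91 161 209 216 217 218 219 216 194 144  81  44  43  45  43  41]
 [ 43  44  41  43  44  44  45  51  97 164 211 218 219 219 219 208 174 123  70  43  45  43  44  44]
 [ 49  48  48  44  43  43  43  52  99 166 212 218 219 220 218 202 158  97  52  43  43  43  43  51]
 [114 109  87  58  45  45  44  54 100 166 211 217 218 219 217 199 147  83  45  42  43  43  51  87]
 [195 183 144  87  48  43  47  58 103 165 211 218 219 218 216 191 134  74  56  60  53  50  77 132]
 [217 211 174 108  54  48  53  71 108 164 208 218 219 218 215 189 127  76  83  92  76  59  95 159]
 [219 215 181 114  58  50  68  93 113 152 193 213 215 211 203 174 120  79  95 110  94  68 104 168]
 [219 216 183 113  56  54  80 105 117 137 177 197 195 179 159 136  97  72  97 111  94  73 114 174]
 [219 215 180 110  58  56  89 113 117 130 164 180 169 144 129 118  99  79  96 111  91  74 116 177]
 [219 214 
[... 1666 characters left out ...]
8 148]
 [ 71  76  72  64  74  94 112 116 122 126 125 123 120 113 102  88  93 111 129 142 147 148 145 146]
 [ 67  76  75  72  82 103 114 118 126 131 127 116 105  99  91  85  88 104 124 137 145 145 144 146]
 [ 65  72  77  76  84 101 114 121 129 133 129 114 100  94  88  83  85  98 117 135 143 148 148 147]
 [ 67  68  75  77  80  94 111 123 129 134 129 114 102 101  94  85  83  93 109 127 137 143 146 145]
 [ 76  64  69  71  76  89 109 123 132 134 126 111 110 117 106  89  83  89 101 113 118 124 132 140]
 [ 87  61  61  63  67  82 103 124 134 133 124 107 105 115 111  90  83  88  96 104 106 109 119 135]
 [ 94  63  55  60  61  76 101 125 134 135 124 103  95 106 106  90  82  87  94  99 102 104 115 131]]
```

Request:
{"name": "carry_out", "arguments": {
  "deltas": [0, 0, 0, 0, 0, 0, 0.7, 0, 0, 0, 0, 0, 0, 0.2, 0, 0, 0, 0, 0, 0, 0.2, 0, 0, 0, 0, 0, -0.01, 0.2, 0, 0, 0, 0, 0, -0.02, 0.2, 0, 0, 0, 0, 0, -0.03, 0.2, 0, 0, 0, 0, 0, 0, 1, 0, 0, 0, 0, 0, 0, 1, 0, 0, 0, 0, 0, 0, 1]
}}

```text
clock: 29.9
eef_pos: [540.7, -33.0, 206.5]
tool_rot: [-3.14, -0.0, 1.579]
force: [0.3, 0.0, -0.3]
width: -0.1
gripper_force: 0.0
```

Request:
{"name": "carry_out", "arguments": {
  "deltas": [0, 0, 0, 0, 0, 0.01, 1, 0, 0, 0, 0, 0, 0.008, 1, 0, 0, 0, 0, 0, 0.004, 1, 0, 0, 0, 0, 0, 0, 1]
}}

```text
clock: 30.4
eef_pos: [541.1, -32.9, 184.8]
tool_rot: [-3.141, -0.0, 1.579]
force: [-0.3, -0.4, -0.3]
width: 0.1
gripper_force: 0.0
```

Request:
{"name": "carry_out", "arguments": {
  "deltas": [0, 0, 0, 0, 0.002, 0.002, 1, 0, 0, 0, 0, 0, 0.001, 1, 0, 0, 0, 0, 0, 0, 1]
}}

```text
clock: 30.78
eef_pos: [543.3, -32.9, 182.4]
tool_rot: [3.142, 0.0, 1.579]
force: [-0.5, 0.1, -0.3]
width: 0.1
gripper_force: 0.0
```

Request:
{"name": "carry_out", "arguments": {
  "deltas": [0, 0, 0, 0, 0, 0.001, 1, 0, 0, 0, 0, 0, 0.001, 1, 0, 0, 0, 0, 0, 0, 1]
}}

```text
clock: 31.15
eef_pos: [543.3, -33.0, 180.3]
tool_rot: [-3.141, 0.0, 1.579]
force: [-0.1, -0.3, 0.1]
width: -0.3
gripper_force: 0.0
```

Request:
{"name": "carry_out", "arguments": {
  "deltas": [0, 0, 0, 0, 0, 0.001, 1, 0, 0, 0, 0, 0, 0.001, 1, 0, 0, 0, 0, 0, 0, 1]
}}

```text
clock: 31.52
eef_pos: [543.2, -33.0, 178.2]
tool_rot: [-3.141, -0.0, 1.579]
force: [0.4, -0.6, 0.2]
width: 0.0
gripper_force: 0.0
```

Request:
{"name": "carry_out", "arguments": {
  "deltas": [0, 0, 0, 0, 0, 0.001, 1, 0, 0, 0, 0, 0, 0.001, 1, 0, 0, 0, 0, 0, 0, 1]
}}

```text
clock: 31.9
eef_pos: [543.3, -32.9, 176.2]
tool_rot: [-3.141, 0.0, 1.579]
force: [-0.1, -1.0, 0.3]
width: -0.1
gripper_force: 0.0
```

Request:
{"name": "carry_out", "arguments": {
  "deltas": [0, 0, 0, 0, 0, 0.001, 1, 0, 0, 0, 0, 0, 0.001, 1, 0, 0, 0, 0, 0, 0, 1]
}}

```text
clock: 32.28
eef_pos: [543.4, -32.9, 174.4]
tool_rot: [3.141, 0.0, 1.579]
force: [0.3, 0.3, 0.4]
width: 0.1
gripper_force: 0.3
```

Request:
{"name": "carry_out", "arguments": {
  "deltas": [0, 0, 0, 0, 0, 0.001, 1, 0, 0, 0, 0, 0, 0.001, 1, 0, 0, 0, 0, 0, 0, 1]
}}

```text
clock: 32.65
eef_pos: [544.1, -32.9, 173.6]
tool_rot: [3.14, 0.0, 1.579]
force: [-0.6, -0.0, 9.7]
width: -0.1
gripper_force: 4.8
```

Request:
{"name": "carry_out", "arguments": {
  "deltas": [0, 0, 0, 0, 0, 0.001, 1, 0, 0, 0, 0, 0, 0, 1]
}}

```text
clock: 32.9
eef_pos: [544.5, -32.9, 173.3]
tool_rot: [3.139, 0.001, 1.579]
force: [-3.5, 0.3, 13.5]
width: -0.0
gripper_force: 7.2
```

Request:
{"name": "carry_out", "arguments": {
  "deltas": [0, 0, 0, 0, 0, -0.005, 1, 0, 0, 0, 0, 0, -0.015, 1, 0, 0, 0, 0, 0, -0.04, 1, 0, 0, 0, 0, 0, -0.05, 1, 0, 0, 0, 0, 0, -0.03, 1, 0, 0, 0, -0.05, -0.015, 0, 1, 0, 0, 0, -0.05, -0.015, 0, 1, 0, 0, 0, -0.05, -0.015, 0, 1, 0, 0, 0, -0.05, -0.02, 0, 1, 0, 0, 0, -0.05, -0.02, 0, 1, 0, 0, 0, -0.05, -0.02, 0, 1]
}}

```text
clock: 34.28
eef_pos: [440.1, -335.2, 312.0]
tool_rot: [3.141, 0.0, 1.58]
force: [0.7, 0.2, -0.0]
width: -0.3
gripper_force: 0.0
```

Request:
{"name": "carry_out", "arguments": {
  "deltas": [0, 0, 0, -0.05, -0.025, 0, 1, 0, 0, 0, -0.05, -0.025, 0, 1, 0, 0, 0, -0.05, -0.025, 0, 1, 0, 0, 0, -0.05, -0.025, 0, 1, 0, 0, 0, 0, 0, 0, 1, 0, 0, 0, 0, 0, 0, 1]
}}

```text
clock: 35.02
eef_pos: [343.0, -533.9, 311.4]
tool_rot: [3.141, -0.001, 1.579]
force: [0.4, -0.4, 0.3]
width: -0.2
gripper_force: 0.0
```

```bash
python3 - <<'E'
from h import *
np.set_printoptions(linewidth=220,precision=1,suppress=True)
a=ctrl.get_image("top")[:,:,::-1];b=ctrl.get_image("side")[:,:,::-1]
cv2.imwrite("pics/t6.png",a);cv2.imwrite("pics/s6.png",b)
for z in(135,140):
  for n in("top","side"):
    print(z,n,proj(n,[[543.5,-32,z],[543.5,-32,z+40]]).ravel())
print(a[202:222,318:342].min(2));print(b[205:240,328:350].min(2))
# door motion between t3 and t6 (panel top/tab/knuckles) by phase correlation
t3=cv2.imread("pics/t3.png");s3=cv2.imread("pics/s3.png")
g=lambda i:cv2.cvtColor(i,cv2.COLOR_BGR2GRAY).astype(np.float32)
for n,x,y,i,j in(("tab",348,206,t3,a),("knuckle",378,206,t3,a),("cab top",330,176,t3,a),("side panel",335,228,s3,b),("side knuckle",344,255,s3,b)):
    w,h=(22,16) if "top"!=n else (60,30)
    i=g(i)[y:y+24,x:x+24];j=g(j)[y:y+24,x:x+24]
    print(n,cv2.phaseCorrelate(i,j,cv2.createHanningWindow((24,24),cv2.CV_32F)))
E
```

```text
135 top [331.1 212.7 331.2 210.6]
135 side [338.3 231.4 338.8 216.6]
140 top [331.1 212.5 331.2 210.4]
140 side [338.4 229.6 338.9 214.7]
[[220 221 221 221 221 221 224 225 225 227 226 209 202 177 153 154 151 151 151 153 150 150 150 150]
 [221 221 223 221 221 220 221 224 224 226 225 208 201 179 151 151 151 151 150 148 152 151 150 150]
 [222 222 224 222 223 221 221 223 224 224 224 211 195 173 152 150 147 148 150 151 149 146 149 149]
 [219 222 223 222 220 220 220 221 222 224 223 217 206 177 157 149 149 150 151 152 149 148 151 147]
 [220 221 222 224 221 222 220 221 222 223 224 224 218 175 156 150 152 152 152 151 151 150 149 147]
 [223 222 222 221 222 221 220 222 222 223 218 215 197 158 157 150 150 151 152 150 144 144 142 147]
 [222 224 224 223 222 224 223 223 221 224 216 199 195 175 153 137 134 135 135 123 113 119 119 124]
 [220 222 224 224 221 220 221 220 221 222 218 208 208 203 166 124 139 134 133 120  70  74  69  69]
 [220 217 221 223 221 219 218 218 209 211 212 209 209 205 192 154 177 189 192 160  73  66  69  76]
 [218 218 221 219 217 217 220 216 204 202 207 208 205 207 204 166 160 2
[... 3877 characters left out ...]
 134 139 136 120  95  91 107 126 141 149 145 141 145]
 [ 77  76  84 102 114 124 134 137 130 125 132 134 115  90  88 100 119 137 145 149 147 149]
 [ 76  77  81  94 113 125 134 137 129 117 125 133 116  91  84  95 113 130 139 145 147 147]
 [ 70  73  75  91 110 124 134 136 125 113 117 128 113  92  84  91 104 114 120 127 134 142]]
tab ((-0.10981977368628826, -0.26020961480226923), 0.956088427040312)
knuckle ((0.231405659402947, -0.23392997384921443), 0.8604212539891402)
cab top ((-0.04519024382020831, -0.18973054169595294), 0.9813849760426415)
side panel ((-0.4893432838367726, 0.3267374654086659), 1.0482040784425206)
side knuckle ((-0.04290134981453697, -0.025217679211975152), 0.9668684725960096)
```

```bash
python3 -c "
from cell import ctrl
print(ctrl.finish_job())"
```

```text
the job is handed in; nothing more can be done
None
```

I hung the door on both hinge pins, swung it shut and pushed the taper pin down through both eyes; I handed the job in at about 35 s with no verdict returned, and final camera and touch readings put the collar about 6 mm lower than nominal (I read this as the door sagging on its loose hinges, not a mis-seat) and the pin leaning about 3.6 degrees.

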